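Shut the press's air valve under its sliding cover

TASK

The book press is going out of use for the day: slide the plywood cover of the grey valve box all the way to the robot's left, along its guides and onto the grey deck, to bare the two valves, then push the red handle a quarter turn clockwise until it is fully shut. Only push, gently and with the outside of the fingers: pinch and lift nothing. Leave the cover flat in its guides at the left, the blue handle open as it is, and the other things on the bench where they are.

Things in the scene. Friction and masses are not known exactly. Their poses are not given: they have to be found in the camera images.
- box: grey valve box fixed to the bench, 168 mm along its x, 463 mm along its y, placed and turned (up to 0.3 rad either way) anew each time. Origin: on the bench, under the centre of the open well that the cover hides; x points away from the robot, y to the left along the cover's slide, z up
- well (a point): centre of the mouth of the open well, straight above the box's origin: 140 mm (x) by 210 mm (y) inside, floor 9 mm and rim 60 mm above the bench. Steel guide lips 6 mm wide rise to 70 mm above the bench along the front, back and both ends of the box (inner faces at box x = -78 and 78 mm, y = -116 and 335 mm)
- deck (a point): centre of the top of the closed deck on which the cover parks, left of the well: 60 mm above the bench, from box y = 105 to 335 mm
- cover: loose plywood cover, 152 (x) x 224 (y) x 8 mm, about 0.4 kg, lying flat on the box rim between the guide lips and hiding the well; origin at the centre of its underside, axes as the box's. Its origin lies at box y = 0 to 10 mm at the start and at about 223 mm when it touches the left end lip. Only friction (1 to 3 N) holds it
- batten (a point): top centre of the black batten fixed on the cover to push it by: 80 mm along x, 14 mm along y, 24 mm tall above the cover's top (from 68 to 92 mm above the bench), 70 mm to the right (-y) of the cover's centre
- red_handle (a joint): red, the one to shut: quarter-turn handle in rad: 0 = open (handle points along the pipe, to the box's -x, the robot's side), 1.571 = shut at its stop (handle points to the box's +y, left, across the pipe); seen from above it turns clockwise as it shuts, and stays where it is left. Starts between 0 and 0.2. Stiffness: about 0.1 N m of friction (2 to 3 N at the grip)
- red_tip (a point): outer end of the red handle, at mid-height, 60 mm from the pivot axis. The handle is a bar 13 mm thick, its underside 40 mm and top 53 mm above the bench; the red plastic grip is 16 mm wide and reaches from 16 to 60 mm from the pivot axis
- red_pivot (a point): point on the red valve's turning axis (vertical), at the handle's mid-height, 46.5 mm above the bench; brass hub 22 mm across. The copper pipe and brass body below reach up to 36 mm above the bench within 14 mm of the pipe's line, and to 40 mm right under the hub
- blue_handle (a joint): blue, to be left alone: quarter-turn handle in rad: 0 = open (handle points along the pipe, to the box's -x, the robot's side), 1.571 = shut at its stop (handle points to the box's +y, left, across the pipe); seen from above it turns clockwise as it shuts, and stays where it is left. Starts between 0 and 0.2. Stiffness: about 0.1 N m of friction (2 to 3 N at the grip)
- blue_tip (a point): outer end of the blue handle, at mid-height, 60 mm from the pivot axis. The handle is a bar 13 mm thick, its underside 40 mm and top 53 mm above the bench; the blue plastic grip is 16 mm wide and reaches from 16 to 60 mm from the pivot axis
- blue_pivot (a point): point on the blue valve's turning axis (vertical), at the handle's mid-height, 46.5 mm above the bench; brass hub 22 mm across. The copper pipe and brass body below reach up to 36 mm above the bench within 14 mm of the pipe's line, and to 40 mm right under the hub. The two pivots lie at box x = 20 mm, y = -50 and 35 mm, and which is the red one varies
- red_spool: small wooden spool of red thread, standing, 34 mm across, 45 mm tall, loose bystander near the box; origin under its middle
- white_spool: spool of white thread, standing, 40 mm across, 58 mm tall, loose bystander near the box; origin under its middle
- glue_jar: glue jar with a green lid, 82 mm across, 82 mm tall, loose bystander behind the box; origin under its middle
- bone_folder: flat cream bone folder, 150 x 22 x 6 mm, loose bystander lying in front of the box; origin under its middle
- glue_brush: glue brush, about 190 mm long, loose bystander lying to the right of the box; origin under its middle
- weight: dark iron paper weight, 130 x 75 x 68 mm, loose bystander at the right of the bench; origin under its middle
- cutter: yellow paper cutter, about 155 x 26 x 22 mm, loose bystander at the right of the bench; origin under its middle

How it is judged (in metres and radians):
On the way, in this order (a step that is already met when the one before it is completed fails the run):
1. the cover is slid to the left, clear of the valves, with the red handle not yet pushed (y of cover in the frame of box above 0.185 m and value of joint red_handle below 0.4 rad), for 0.2 s.
2. the red handle is pushed shut (value of joint red_handle above 1.45 rad), for 0.2 s.
At the end, for the whole second after the job is handed in: red handle within 0.12 rad of its shut stop (joint above 1.45 of 1.571); blue handle still open (below 0.35); cover at rest, flat in its guides, its centre more than 185 mm to the left of the well's centre (y of cover in the frame of box above 0.185 m and z of cover in the frame of box between 0.055 and 0.066 m and angle between cover's own z axis and vertical below 0.05 rad and linear speed of cover below 0.02 m/s and value of joint red_handle above 1.45 rad and value of joint blue_handle below 0.35 rad); the robot touches nothing.
It fails at once if the cover is lifted or tipped out of its guides (z of cover in the frame of box above 0.072 m or angle between cover's own z axis and vertical above 0.12 rad).
It fails at once if the blue handle is turned (value of joint blue_handle above 0.35 rad).
It fails at once if the cover or the red handle is pinched or forced (over 35 N) (contact force between the fingers and cover above 35 N or contact force between the fingers and red_handle above 35 N).
It fails at once if another thing on the bench is moved by more than 30 mm or lifted by more than 20 mm (distance of any of red_spool, white_spool, glue_jar, bone_folder, glue_brush, weight, cutter from where it was at the start of the episode above 0.03 m or height (world z) of any of red_spool, white_spool, glue_jar, bone_folder, glue_brush, weight, cutter above 0.02 m).
It also fails if it takes over 51 s, if anything falls off the work surface, if the arm or the gripper's body presses on something with over 40 N, if the wrist force passes 120 N, or if a joint passes its speed limit or range.

ROBOT

A 7-joint arm with a two-finger parallel gripper is mounted at the origin on the work surface. World frame = base frame: x ahead of the robot, y to its left, z up, the work surface at z = 0. Lengths are in m, angles in degrees, forces in N, time in s.
With the tool pointing down it reaches from about 0.4 to 0.85 m from the base axis. Payload 10.4 kg.
Tool frame: the origin (TCP) lies at the very end of the fingers, on their centre line; the grasp point (between the pads) lies 19 mm behind it; y points along the fingers, z is the direction in which the jaws open and shut, and the axes are right-handed (so a half turn about y gives the same grasp; the last joint's range is limited). The gripper opens to 87 mm and grips with 3 to 60 N. Pads are 19 mm wide; open, the fingers measure 117 mm over their backs; the gripper's body (75 mm by 190 mm) begins 51 mm behind the grasp point.
Start: joints at [67.804, 19.034, -3.707, 83.658, 1.238, 77.344, -5.071], TCP at [0.223, -0.584, 0.223] pointing down, gripper open.
Joint ranges: [-148.97, 148.97], [-28.65, 121.19], [-84.17, 76.75], [9.2, 138.47], [-72.65, 252.65], [3.7, 117.97], [-149.18, 149.18]. Speed limits (degrees/s): [127.2, 127.2, 159.86, 159.86, 180, 180, 180].

INTERFACE

Orientations are given as a 3x3 rotation matrix whose columns are the frame's x, y, z axes.
In Python, from plant import readout, grab_frame, camera_model, order gives the robot as it stands.
- The arm moves only by the tool send_rows, never from a script. Its argument "targets" is a list of rows, each a list of 2 entries, a list of its own where there are three numbers: the shift along the tool's x, y, z in mm, then the turn about the tool's y in degrees. A call has 1 to 8 rows; each row is the pose to reach, as a shift and turn from the pose commanded when the call began, along the tool's axes at that moment; what a row does not reach only later rows make up. A row lasts 1/8 s, in which the tool goes at most 62.5 mm and 10.7 degrees, less where a joint would pass 70% of its speed; a pose out of reach is approached as far as the arm can. A call with a gripper value outside its range is refused whole. "jaw" is the finger opening in mm, from 0 to 87, set as the call begins (left out, the last holds). The fingers move at their own pace and stop on an object; the grip force is fixed at half the most. Time passes only in rows, so rows that repeat a pose let the fingers close. It gives the time, the measured TCP pose, the force and the opening at its end, in the units of the state.
- readout.read_state(): the state, without advancing time (a new reading comes with each control period).
- grab_frame(name): name is "scene" or "top"; returns the picture (400x640x3 uint8, red, green, blue); there is no depth.
- camera_model(name): a dict with "intrinsics" (3x3 intrinsics, pixels), "D" ([k1, k2, p1, p2, k3] as OpenCV has them; the pictures are not rectified), "extrinsics" (4x4, takes a point from camera to world coordinates). Camera axes: x right, y up, looking along -z (the intrinsics and any distortion apply to the point x, -y, -z); pixel columns grow to the right and rows downward; lengths in m; the calibration is good to about 2 mm. A picture is of the moment at which its call begins. camera_model takes no time and is no camera call.
- order.job_done(): hands the job in, once; it reports no verdict.
The state is a dict: "time_s": time; "joints": joint angles; "joint_vel": joint speeds; "joint_efforts": joint torques, N m; "position": TCP position; "eef_rot": TCP orientation; "contact_force": force on the tool from outside, world axes, zero at the start; "ft_torque": the same for the moment, N m; "finger_gap": finger opening in m.
Only numpy, scipy, OpenCV 4.12 (cv2) and the standard library are available. Lean on these libraries where they do the work, as an engineer would, in place of code of your own. Each camera call takes 0.05 s, during which the arm holds its last target. There are 200 camera calls.

## Working session

There is one attempt and no reset: what is moved stays moved. The work goes in short steps, Python scripts to look and compute and a tool call to move; the robot and the scene stay as the last step left them, time stands still between calls to the robot, and variables do not carry over. Pictures are saved under pics/ and viewed, about 8 in all and at most 12, crops included, and the job is handed in when it is done.

Besides the shell and the picture viewer there is one more tool, called after "Request:" in YAML: its name, and indented under it one key for each argument. send_rows: Moves the arm, as the interface text tells. Its arguments: {"type":"object","properties":{"targets":{"type":"array","items":{"type":"array"}},"jaw":{"type":"number"}},"required":["targets"]}

```bash
mkdir -p pics
python3 - <<'E'
from plant import readout, grab_frame, camera_model
import cv2, numpy as np
np.set_printoptions(precision=4,suppress=True)
for n in("scene","top"):
    im=grab_frame(n); cv2.imwrite(f"pics/{n}0.png",im[:,:,::-1]); m=camera_model(n); print(n,m)
s=readout.read_state(); print(s)
E
```

```text
scene {'intrinsics': array([[422.4754,   0.    , 314.6902],
       [  0.    , 422.4754, 197.8461],
       [  0.    ,   0.    ,   1.    ]]), 'D': array([0.033, 0.   , 0.   , 0.   , 0.   ]), 'extrinsics': array([[ 0.845 , -0.3107,  0.4352,  1.0928],
       [ 0.5345,  0.4653, -0.7055, -1.0363],
       [ 0.0167,  0.8288,  0.5593,  0.7527],
       [ 0.    ,  0.    ,  0.    ,  1.    ]])}
top {'intrinsics': array([[392.1199,   0.    , 317.2408],
       [  0.    , 392.1199, 201.6149],
       [  0.    ,   0.    ,   1.    ]]), 'D': array([-0.0012,  0.    ,  0.    ,  0.    ,  0.    ]), 'extrinsics': array([[-0.0284,  0.9738, -0.2255,  0.3713],
       [-0.9996, -0.0272,  0.0084, -0.1591],
       [ 0.002 ,  0.2257,  0.9742,  0.9429],
       [ 0.    ,  0.    ,  0.    ,  1.    ]])}
{'time_s': 0.1, 'joints': array([67.8053, 19.0692, -3.7061, 83.7012,  1.2368, 77.3449, -5.0696]), 'joint_vel': array([ 0.0604, -0.1065,  0.0243, -0.1552, -0.0003, -0.0639, -0.0065]), 'joint_efforts': array([  0.0029, -62.4546,   0.0257, -39.0717,  -0.0613,   0.0365,
        -0.    ]), 'position': array([ 0.2228, -0.5835,  0.2218]), 'eef_rot': array([[-0.9342, -0.0005,  0.3568],
       [-0.3568,  0.0012, -0.9342],
       [ 0.0001, -1.    , -0.0013]]), 'contact_force': array([-0.5884, -0.0656,  0.6598]), 'ft_torque': array([ 0.0196, -0.0067, -0.0238]), 'finger_gap': 0.08712337853270392}
```

View pics/top0.png

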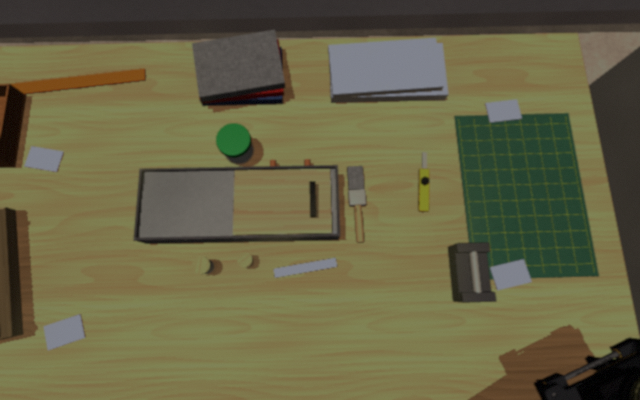

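View pics/scene0.png

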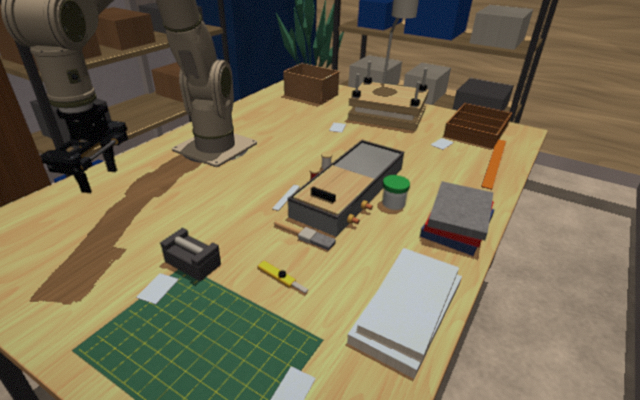

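The top view shows the box spanning columns 137–340 and rows 166–242. The plywood cover is in its right half and the black batten is at about (313,199). The spools are in front at (205,266) and (249,260), and the brush is just right of the box at (358,200).

```bash
cat > h.py <<'E'
import cv2, numpy as np
from plant import readout, grab_frame, camera_model
np.set_printoptions(precision=4,suppress=True)
def ray(n,px,z):
    m=camera_model(n); K=m["intrinsics"]; T=m["extrinsics"]
    u=cv2.undistortPoints(np.array(px,float).reshape(-1,1,2),K,m["D"]).reshape(-1,2)
    d=np.c_[u[:,0],-u[:,1],-np.ones(len(u))]@T[:3,:3].T
    return T[:3,3]+d*((z-T[2,3])/d[:,2])[:,None]
def proj(n,P):
    m=camera_model(n); T=np.linalg.inv(m["extrinsics"]); p=np.array(P,float).reshape(-1,3)@T[:3,:3].T+T[:3,3]
    return cv2.projectPoints(p*[1,-1,-1],np.zeros(3),np.zeros(3),m["intrinsics"],m["D"])[0].reshape(-1,2)
E
python3 - <<'E'
from h import *
im=cv2.imread("pics/top0.png")
c=im[155:280,125:375]; c=cv2.resize(c,None,fx=3.2,fy=3.2,interpolation=cv2.INTER_CUBIC)
cv2.imwrite("pics/crop0.png",np.clip(c*1.6,0,255).astype(np.uint8))
g=cv2.cvtColor(im,cv2.COLOR_BGR2GRAY)
m=(g<55).astype(np.uint8)
n,l,s,ce=cv2.connectedComponentsWithStats(m)
for i in range(1,n):
    if s[i,4]>60 and 120<ce[i,0]<400: print(s[i],ce[i])
# interior bright region
mi=(g>70).astype(np.uint8); mi=cv2.morphologyEx(mi,cv2.MORPH_OPEN,np.ones((3,3)))
n,l,s,ce=cv2.connectedComponentsWithStats(mi,connectivity=4)
for p in((180,200),(270,200)):
    k=l[p[1],p[0]]; print(s[k],ce[k])
    if s[k,4]<30000:
        cn=max(cv2.findContours((l==k).astype(np.uint8),0,2)[0],key=cv2.contourArea); print(cv2.boxPoints(cv2.minAreaRect(cn)))
E
```

```text
[    0     0   640    41 20050] [293.3802  15.5136]
[ 200   83   85   23 1248] [247.4287  96.367 ]
[332  88 112  14 521] [380.3896  96.9635]
[225 139  28  25 259] [242.1467 154.8263]
[ 135  166  204   78 1403] [222.5274 217.814 ]
[310 182   7  35 188] [312.8404 198.7872]
[  139   169   199    69 12513] [237.1578 202.9975]
[[137.5827 172.1673]
 [335.6399 167.6999]
 [337.126  233.5836]
 [139.0688 238.0511]]
[  139   169   199    69 12513] [237.1578 202.9975]
[[137.5827 172.1673]
 [335.6399 167.6999]
 [337.126  233.5836]
 [139.0688 238.0511]]
```

View pics/crop0.png

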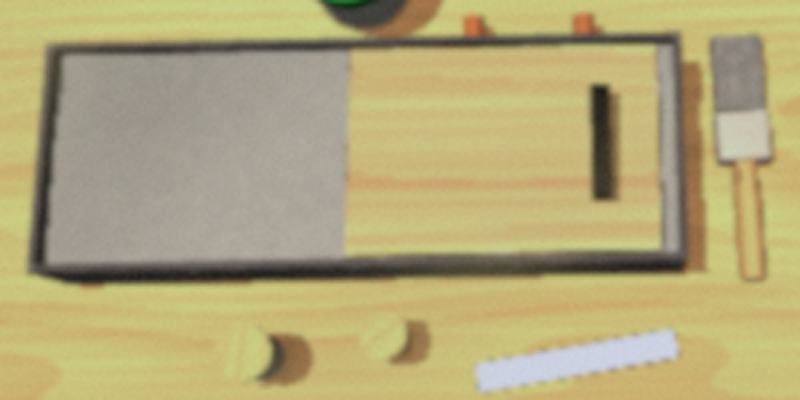

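The crop shows the box's top outer corners at about (48,45) and (680,35). The front lip's inner edge runs from (46,263) to (683,252). The batten's top is centred at about (600,141).

```bash
cat > fit.py <<'E'
from h import *
c=lambda x,y:(125+x/3.2-.35,155+y/3.2-.35)
px=[c(48,45),c(680,35),c(46,263),c(661,255)]
W=ray("top",px,.07)[:,:2]
B=np.array([[.084,.341],[.084,-.122],[-.078,.335],[-.078,-.116]])
# rigid fit (Kabsch)
a=W-W.mean(0); b=B-B.mean(0); th=np.arctan2((b[:,0]*a[:,1]-b[:,1]*a[:,0]).sum(),(a*b).sum())
R=np.array([[np.cos(th),-np.sin(th)],[np.sin(th),np.cos(th)]]); O=W.mean(0)-R@B.mean(0)
if __name__=="__main__":
    print(W); print("theta",np.degrees(th),"O",O); print("resid",W-(B@R.T+O))
    bat=ray("top",[c(600,141)],.092)[0,:2]; print("batten",bat,"box",R.T@(bat-O))
    ce=ray("top",[c(348,150),c(660,150)],.068)[:,:2]; print("cover edges box",(ce-O)@R)
    for n,p,z in(("white",c(262,352),.058),("red",c(388,336),.045),("brush top",c(735,37),.01),("brush bot",c(752,278),.01),("brushL",c(712,100),.01),("jar",(233,139),.082),("folder",c(578,360),.006)):
        q=ray("top",[p],z)[0,:2]; print(n,q,R.T@(q-O))
E
python3 fit.py
```

```text
[[ 0.6636  0.2446]
 [ 0.6584 -0.2155]
 [ 0.5037  0.2342]
 [ 0.4972 -0.1957]]
theta -0.852159123825515 O [ 0.5761 -0.0925]
resid [[-0.0016 -0.0026]
 [ 0.0001  0.0003]
 [ 0.0006 -0.0093]
 [ 0.0009  0.0116]]
batten [ 0.5752 -0.1552] box [ 0.0001 -0.0627]
cover edges box [[ 0.0016  0.1179]
 [-0.0013 -0.1054]]
white [0.4387 0.0845] [-0.14   0.175]
red [ 0.4484 -0.0009] [-0.129   0.0897]
brush top [ 0.6753 -0.2622] [ 0.1017 -0.1681]
brush bot [ 0.4867 -0.2655] [-0.0868 -0.1742]
brushL [ 0.625  -0.2419] [ 0.0511 -0.1486]
jar [0.7264 0.0262] [0.1485 0.121 ]
folder [ 0.4302 -0.1344] [-0.1452 -0.044 ]
```

Request:
send_rows:
  targets:
    - [[-25,0,-13],-4]
    - [[-75,0,-39],-12]
    - [[-127,0,-66],-22]
    - [[-180,0,-94],-32]
    - [[-233,0,-121],-42]
    - [[-286,0,-149],-52]
    - [[-335,0,-175],-62]
    - [[-370,0,-193],-69]
  jaw: 0

```text
time_s: 1.1
position: [0.5015, -0.2675, 0.2226]
eef_rot: [[0.008, 0.0, 1.0], [-1.0, 0.0, 0.008], [-0.0, -1.0, 0.0]]
contact_force: [-0.2, -0.8, 0.0]
finger_gap: 0.0152
```

Request:
send_rows:
  targets:
    - [[-25,0,24],1]
    - [[-55,20,50],1]
    - [[-75,60,70],1]
    - [[-80,95,74],1]
    - [[-80,110,74],1]
    - [[-80,110,74],1]

```text
time_s: 1.85
position: [0.5733, -0.1916, 0.1122]
eef_rot: [[-0.019, -0.001, 1.0], [-1.0, 0.0, -0.019], [-0.0, -1.0, -0.001]]
contact_force: [0.1, 0.2, 0.9]
finger_gap: 0.0006
```

Run:
```python
from h import *
s=readout.read_state(); print(s['position'],s['eef_rot'],s['contact_force'],s['finger_gap'],s['joints'])
a=grab_frame("top")[140:280,230:400,::-1]; b=grab_frame("scene")[110:260,250:420,::-1]
r=lambda i:cv2.resize(i,(400,int(400*i.shape[0]/i.shape[1])),interpolation=cv2.INTER_CUBIC)
a,b=r(a),r(b); h=min(len(a),len(b)); cv2.imwrite("pics/p1.png",np.clip(np.hstack([a[:h],b[:h]])*1.5,0,255))
```

```text
[ 0.5733 -0.1916  0.1122] [[-0.0185 -0.0014  0.9998]
 [-0.9998  0.0002 -0.0185]
 [-0.0002 -1.     -0.0014]] [0.1443 0.1818 0.8803] 0.0006062783214050159 [ 36.2791  23.7863 -27.7633  93.2743  11.873   65.9654   4.5862][ WARN:0@5.047] global loadsave.cpp:1063 imwrite_ Unsupported depth image for selected encoder is fallbacked to CV_8U.
```

View pics/p1.png

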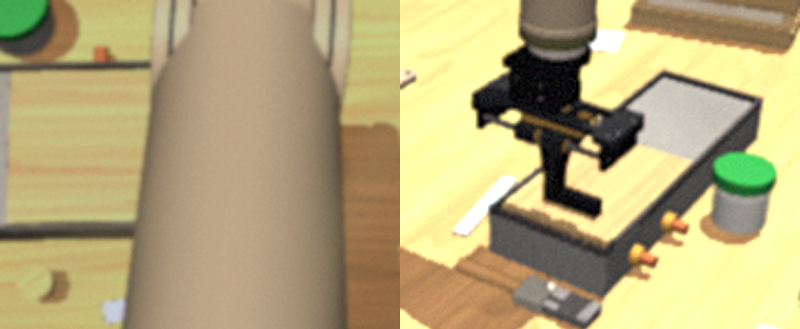

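The gripper sits upright over the cover's right end, with the closed fingers just right of the batten. I'll descend next.

Request:
send_rows:
  targets:
    - [[0,12,0],0]
    - [[0,25,0],0]
    - [[0,34,0],0]
    - [[0,34,0],0]

```text
time_s: 2.45
position: [0.5733, -0.1916, 0.0775]
eef_rot: [[-0.019, -0.002, 1.0], [-1.0, 0.001, -0.019], [-0.001, -1.0, -0.002]]
contact_force: [-0.0, 0.4, -0.4]
finger_gap: 0.0004
```

Request:
send_rows:
  targets:
    - [[-3,0,0],0]
    - [[-6,0,0],0]
    - [[-10,0,0],0]
    - [[-14,0,0],0]
    - [[-18,0,0],0]
    - [[-23,0,0],0]
    - [[-28,0,0],0]
    - [[-33,0,0],0]

```text
time_s: 3.45
position: [0.5746, -0.1588, 0.0786]
eef_rot: [[-0.02, 0.0, 1.0], [-1.0, -0.001, -0.02], [0.001, -1.0, 0.0]]
contact_force: [-0.1, -5.1, 1.2]
finger_gap: 0.0006
```

Request:
send_rows:
  targets:
    - [[-7,0,0],0]
    - [[-14,0,0],0]
    - [[-21,0,0],0]
    - [[-28,0,0],0]
    - [[-35,0,0],0]
    - [[-42,0,0],0]
    - [[-49,0,0],0]
    - [[-56,0,0],0]

```text
time_s: 4.45
position: [0.5756, -0.1024, 0.0786]
eef_rot: [[-0.019, 0.0, 1.0], [-1.0, -0.0, -0.019], [0.0, -1.0, 0.0]]
contact_force: [-1.0, -5.3, 1.6]
finger_gap: 0.0008
```

Request:
send_rows:
  targets:
    - [[-8,0,0],0]
    - [[-16,0,0],0]
    - [[-24,0,0],0]
    - [[-32,0,0],0]
    - [[-40,0,0],0]
    - [[-48,0,0],0]
    - [[-56,0,0],0]
    - [[-64,0,0],0]

```text
time_s: 5.45
position: [0.5767, -0.0385, 0.0786]
eef_rot: [[-0.019, -0.0, 1.0], [-1.0, -0.0, -0.019], [0.0, -1.0, -0.0]]
contact_force: [0.4, -6.3, 2.7]
finger_gap: 0.0005
```

Request:
send_rows:
  targets:
    - [[-8,0,0],0]
    - [[-16,0,0],0]
    - [[-24,0,0],0]
    - [[-32,0,0],0]
    - [[-40,0,0],0]
    - [[-47,0,0],0]
    - [[-53,0,0],0]
    - [[-58,0,0],0]

```text
time_s: 6.45
position: [0.5777, 0.0193, 0.0786]
eef_rot: [[-0.019, -0.0, 1.0], [-1.0, -0.001, -0.019], [0.001, -1.0, -0.0]]
contact_force: [-0.9, -6.7, 2.8]
finger_gap: 0.0008
```

Request:
send_rows:
  targets:
    - [[-3,0,0],0]
    - [[-6,0,0],0]
    - [[-9,0,0],0]
    - [[-12,0,0],0]

```text
time_s: 6.95
position: [0.5779, 0.0311, 0.0786]
eef_rot: [[-0.019, -0.001, 1.0], [-1.0, -0.001, -0.019], [0.001, -1.0, -0.001]]
contact_force: [-0.4, -5.7, 3.7]
finger_gap: 0.0006
```

Request:
send_rows:
  targets:
    - [[-2,0,0],0]
    - [[-4,0,0],0]

```text
time_s: 7.2
position: [0.578, 0.0351, 0.0786]
eef_rot: [[-0.019, -0.001, 1.0], [-1.0, -0.001, -0.019], [0.001, -1.0, -0.001]]
contact_force: [-0.7, -6.4, 3.7]
finger_gap: 0.0006
```

Request:
send_rows:
  targets:
    - [[10,-10,0],0]
    - [[30,-50,0],0]
    - [[70,-110,0],0]
    - [[130,-140,0],0]
    - [[190,-140,0],0]
    - [[250,-140,0],0]
    - [[290,-140,0],0]
    - [[300,-140,0],0]

```text
time_s: 8.2
position: [0.5714, -0.2683, 0.2184]
eef_rot: [[-0.024, -0.0, 1.0], [-1.0, 0.0, -0.024], [-0.0, -1.0, -0.0]]
contact_force: [0.4, 1.1, 0.6]
finger_gap: 0.0006
```

Run:
```python
from h import *
s=readout.read_state(); print(s['position'],s['eef_rot'],s['contact_force'])
im=grab_frame("top")[:,:,::-1]; cv2.imwrite("pics/top2.png",im)
im2=grab_frame("scene")[:,:,::-1]; cv2.imwrite("pics/scene2.png",im2)
a=im[155:280,125:375]; a=cv2.resize(a,None,fx=3.2,fy=3.2,interpolation=cv2.INTER_CUBIC)
cv2.imwrite("pics/crop2.png",np.clip(a*1.6,0,255).astype(np.uint8))
```

```text
[ 0.5714 -0.2683  0.2184] [[-0.0238 -0.0004  0.9997]
 [-0.9997  0.0001 -0.0238]
 [-0.0001 -1.     -0.0004]] [0.3879 1.0653 0.5717]
```

View pics/crop2.png

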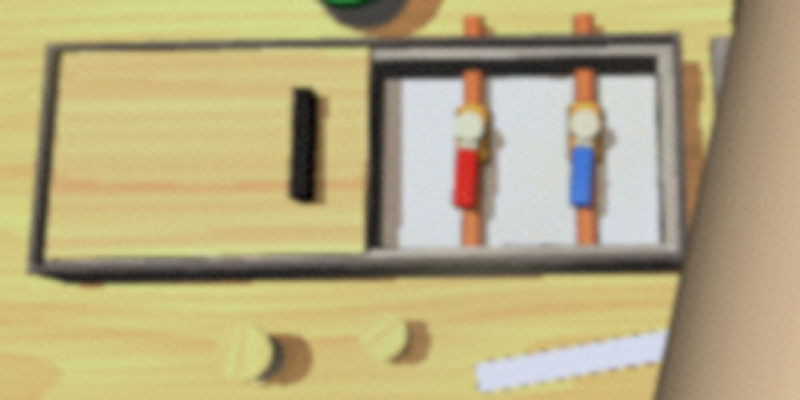

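The cover is parked at the left with its right edge at column 369. Red is the left valve, hub (470,127) and tip (465,207). Blue is the right one, hub (584,124) and tip (580,206). Both are open.

Run:
```python
from fit import *
for n,p,z in(("redhub",c(470,127),.055),("redtip",c(465,207),.053),("bluehub",c(584,124),.055),("bluetip",c(580,206),.053),("batten",c(303,143),.092),("coverR",c(369,150),.068)):
    q=ray("top",[p],z)[0,:2]; print(n,q,"box",R.T@(q-O))
# refine the two hubs vs nominal
```

```text
redhub [ 0.5973 -0.0605] box [0.0207 0.0323]
redtip [ 0.5385 -0.0566] box [-0.0382  0.0354]
bluehub [ 0.5972 -0.1437] box [ 0.0219 -0.0508]
bluetip [ 0.5369 -0.1394] box [-0.0385 -0.0474]
batten [0.5796 0.0517] box [0.0014 0.1442]
coverR [0.579  0.0103] box [0.0014 0.1028]
```

Cover y is about 0.214, and the red pivot is at world (0.597, -0.060). I'll hover between the two handles next.

Request:
send_rows:
  targets:
    - [[-40,0,-5],0]
    - [[-90,0,-10],0]
    - [[-140,20,-15],0]
    - [[-168,60,-19],0]
    - [[-173,100,-19],0]
    - [[-173,123,-19],0]
    - [[-173,123,-19],0]

```text
time_s: 9.18
position: [0.5556, -0.0889, 0.0944]
eef_rot: [[-0.016, -0.003, 1.0], [-1.0, 0.001, -0.016], [-0.001, -1.0, -0.003]]
contact_force: [-0.0, -0.3, 0.3]
finger_gap: 0.0004
```

Run:
```python
from fit import *
s=readout.read_state(); p=s['position']; E=s['eef_rot']; print(p,E,s['joints'])
im=grab_frame("scene")[110:260,250:420,::-1]
cv2.imwrite("pics/p3.png",np.clip(cv2.resize(im,None,fx=4,fy=4,interpolation=cv2.INTER_CUBIC)*1.5,0,255).astype(np.uint8))
piv=np.array([.597,-.060]); 
for f in range(0,95,10):
    a=np.radians(f); b=.040*np.array([-np.cos(a),np.sin(a)])-.0175*np.array([np.sin(a),np.cos(a)])
    t=piv+R@b; d=np.r_[t,.043]-p; print(f,t,(E.T@d*1000).round(1))
```

```text
[ 0.5556 -0.0889  0.0944] [[-0.0161 -0.0028  0.9999]
 [-0.9999  0.0015 -0.0161]
 [-0.0014 -1.     -0.0028]] [ 29.8648  20.3809 -30.1503 100.4294  11.2938  62.389   -4.9413]
0 [ 0.5567 -0.0769] [-11.9  51.5   1.1]
10 [ 0.5544 -0.0697] [-19.1  51.5  -1.4]
20 [ 0.5534 -0.0621] [-26.7  51.5  -2.5]
30 [ 0.5537 -0.0545] [-34.3  51.5  -2.4]
40 [ 0.5553 -0.0471] [-41.7  51.5  -0.9]
50 [ 0.5582 -0.04  ] [-48.8  51.5   1.9]
60 [ 0.5622 -0.0336] [-55.3  51.5   5.9]
70 [ 0.5673 -0.028 ] [-61.   51.5  10.9]
80 [ 0.5734 -0.0233] [-65.8  51.5  16.8]
90 [ 0.5801 -0.0197] [-69.5  51.5  23.5]
```

View pics/p3.png

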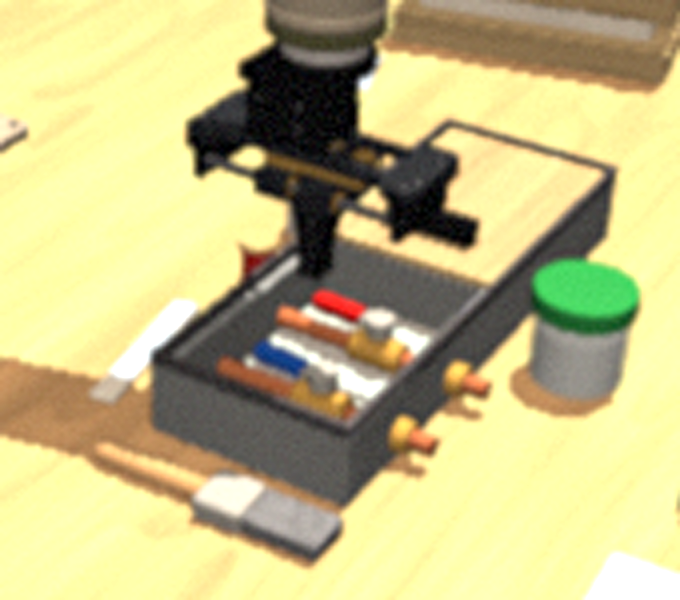

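The scene crop shows the fingers hovering over the well between the handles, the red grip at about (340,305) still open and the blue at (280,358). Next I'll descend with a 5 mm shift to the right.

Request:
send_rows:
  targets:
    - [[5,10,0],0]
    - [[5,25,0],0]
    - [[5,40,0],0]
    - [[5,51,0],0]
    - [[5,51,0],0]

```text
time_s: 9.85
position: [0.5561, -0.0962, 0.0434]
eef_rot: [[-0.019, -0.002, 1.0], [-1.0, 0.0, -0.019], [-0.0, -1.0, -0.002]]
contact_force: [-0.5, 1.1, 0.6]
finger_gap: 0.0008
```

Request:
send_rows:
  targets:
    - [[-4,0,1],0]
    - [[-8,0,1],0]
    - [[-12,0,1],0]
    - [[-15,0,1],0]
    - [[-18,0,0],3]
    - [[-21,0,0],6]
    - [[-24,0,-1],10]
    - [[-28,0,-2],15]

```text
time_s: 10.85
position: [0.555, -0.0691, 0.0446]
eef_rot: [[-0.281, -0.001, 0.96], [-0.96, -0.001, -0.281], [0.001, -1.0, -0.0]]
contact_force: [-1.2, -2.0, 0.7]
finger_gap: 0.0007
```

Request:
send_rows:
  targets:
    - [[-3.5,0,-2],2]
    - [[-8,0,-4],7]
    - [[-12,0,-5],13]
    - [[-17,0,-5.5],19]
    - [[-21,0,-6],25]
    - [[-26.5,0,-5.5],32]
    - [[-32,0,-4.5],39]
    - [[-36,0,-3],45]

```text
time_s: 11.85
position: [0.5621, -0.0333, 0.0446]
eef_rot: [[-0.877, -0.001, 0.48], [-0.48, -0.001, -0.877], [0.001, -1.0, 0.0]]
contact_force: [-2.0, -2.0, 1.8]
finger_gap: 0.0002
```

Run:
```python
from fit import *
s=readout.read_state(); p=s['position']; E=s['eef_rot']; print(p,E,s['contact_force'],s['joints'])
piv=np.array([.597,-.060]); 
for f in range(50,100,5):
    a=np.radians(f); b=.040*np.array([-np.cos(a),np.sin(a)])-.0175*np.array([np.sin(a),np.cos(a)])
    t=piv+R@b; d=np.r_[t,.044]-p; print(f,t,(E.T@d*1000).round(1))
```

```text
[ 0.5621 -0.0333  0.0446] [[-0.8774 -0.0007  0.4797]
 [-0.4797 -0.0009 -0.8774]
 [ 0.001  -1.      0.0005]] [-1.9995 -2.0262  1.8382] [ 15.589   22.3663 -20.0379 103.1288   9.0962  56.1146 -69.4895]
50 [ 0.5582 -0.04  ] [6.6 0.6 4. ]
55 [ 0.5601 -0.0367] [3.4 0.6 2. ]
60 [ 0.5622 -0.0336] [-0.   0.6  0.3]
65 [ 0.5647 -0.0307] [-3.5  0.6 -1.1]
70 [ 0.5673 -0.028 ] [-7.2  0.6 -2.2]
75 [ 0.5703 -0.0255] [-10.9   0.6  -3. ]
80 [ 0.5734 -0.0233] [-14.7   0.6  -3.4]
85 [ 0.5767 -0.0214] [-18.5   0.6  -3.5]
90 [ 0.5801 -0.0197] [-22.3   0.6  -3.3]
95 [ 0.5837 -0.0184] [-26.1   0.6  -2.7]
```

Tracking well (about 60° with 3 N). I'll go on to about 85°, then take small steps.

Request:
send_rows:
  targets:
    - [[-3.5,0,-1],5]
    - [[-7,0,-2],10]
    - [[-11,0,-3],15]
    - [[-14.5,0,-3.5],20]
    - [[-17,0,-3.5],23]
    - [[-18.5,0,-3.5],25]

```text
time_s: 12.6
position: [0.5766, -0.0205, 0.0445]
eef_rot: [[-0.998, -0.001, 0.067], [-0.067, 0.0, -0.998], [0.001, -1.0, -0.0]]
contact_force: [-2.8, 1.3, 2.4]
finger_gap: 0.0005
```

Request:
send_rows:
  targets:
    - [[-1,0,0],1]
    - [[-2,0,0],2]

```text
time_s: 12.85
position: [0.5785, -0.0203, 0.0443]
eef_rot: [[-0.999, -0.001, 0.033], [-0.033, 0.0, -0.999], [0.001, -1.0, -0.0]]
contact_force: [-3.2, 2.4, 1.5]
finger_gap: 0.0007
```

Request:
send_rows:
  targets:
    - [[-0.7,0,0],0]
    - [[-1.4,0,0],0]

```text
time_s: 13.1
position: [0.5797, -0.0202, 0.0443]
eef_rot: [[-0.999, -0.001, 0.034], [-0.034, 0.0, -0.999], [0.001, -1.0, -0.001]]
contact_force: [-6.0, 3.2, 2.1]
finger_gap: 0.0005
```

Request:
send_rows:
  targets:
    - [[-0.5,0,0],0]
    - [[-1,0,0],0]

```text
time_s: 13.35
position: [0.5799, -0.0201, 0.0441]
eef_rot: [[-0.999, -0.003, 0.034], [-0.034, 0.0, -0.999], [0.003, -1.0, -0.001]]
contact_force: [-8.9, 3.2, 4.2]
finger_gap: 0.0
```

At the stop: force rises with no further motion. I'll back off, then lift.

Request:
send_rows:
  targets:
    - [[4,0,0],0]
    - [[10,0,0],0]
    - [[12,-20,0],0]
    - [[12,-60,0],0]
    - [[12,-110,0],0]
    - [[12,-150,40],0]
    - [[12,-160,95],0]
    - [[12,-160,150],0]

```text
time_s: 14.35
position: [0.5751, -0.1728, 0.2081]
eef_rot: [[-0.999, 0.005, 0.034], [-0.034, -0.001, -0.999], [-0.005, -1.0, 0.002]]
contact_force: [0.7, -0.3, -0.7]
finger_gap: 0.0002
```

Request:
send_rows:
  targets:
    - [[0,0,50],0]
    - [[0,0,100],0]
    - [[0,0,120],0]
    - [[0,0,120],0]

```text
time_s: 14.85
position: [0.5781, -0.292, 0.2054]
eef_rot: [[-1.0, 0.001, 0.031], [-0.031, -0.0, -1.0], [-0.001, -1.0, 0.0]]
contact_force: [-0.3, 0.5, 0.6]
finger_gap: 0.0
```

Run:
```python
from h import *
s=readout.read_state(); print(s['time_s'],s['position'],s['contact_force'])
im=grab_frame("top")[:,:,::-1]
a=im[125:285,125:375]; a=cv2.resize(a,None,fx=3.2,fy=3.2,interpolation=cv2.INTER_CUBIC)
cv2.imwrite("pics/crop4.png",np.clip(a*1.6,0,255).astype(np.uint8))
```

```text
14.85 [ 0.5781 -0.292   0.2054] [-0.3013  0.5166  0.6384]
```

View pics/crop4.png

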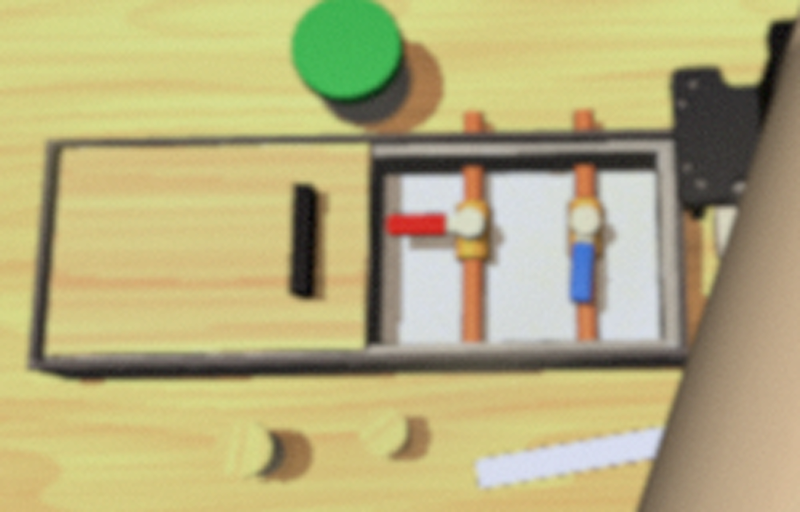

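The picture shows the red grip lying straight left from (445,225) to (388,225), parallel to the lips and so fully shut. The blue handle is still open at (582,272), the cover is flat at the left, and the bystanders in view haven't moved. The finger's stopping point (x 0.5799) matches the predicted 90° position (0.5801). Handing in.

```bash
python3 -c "
from plant import order
print(order.job_done())"
```

```text
the job is handed in; nothing more can be done
None
```

The cover is parked at the left and the red handle is shut. I handed the job in at about 15 s of the 51 s allowed; the hand-in gives no verdict.

- **Cover:** I pushed it left by its batten with closed fingers, at 5 to 7 N. In the top view it lies flat in its guides, with its centre at about box y = 0.214 m (0.185 needed). I stopped about 9 mm short of the left end lip.
- **Red handle:** I pushed it clockwise until it met its stop. The force rose to about 9 N with no further movement, and the finger ended within 0.2 mm of the position calculated for 90°. In the last picture the grip lies straight across the pipe.
- **Blue handle and bench:** The blue handle is still open. The spools, jar and bone folder look unmoved. The arm hid most of the glue brush in the last picture, and the weight and cutter were outside the crop. The arm passed about 0.2 m above the bench on that side.
- **At hand-in:** The fingers were clear of everything, with under 1 N on the wrist.
- **A reading that disagreed:** In the first box fit, the two front corner points were off by 9 to 12 mm along the slide. I had misread those pixels, so I took the position from the back corners instead. It agreed with the batten and both valve hubs to about 3 mm.

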